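Show the mended brass mug to the inspection camera

TASK

Slide the vise jaw all the way open by its red post, then lift the brass mug out and show its mended handle to the inspection camera: hold the mug upright in the air with its handle pointing straight at the lens, the middle of the mug's body 13 cm in front of the lens (that is over the centre of the orange ring on the camera's base) and level with the lens. Finish while holding it there, still in the gripper and touching nothing else, with the jaw left open. Do not shift the camera or the other things on the bench.

Things in the scene. Friction and masses are not known exactly. Their poses are not given: they have to be found in the camera images.
- vise: Blue bench vise, fixed, on the left or right half of the bench. Origin on the bench surface below the mug's place; x along the jaw travel, from the sliding jaw (-x side, nearer the robot) to the fixed jaw (+x); z up. Steel bed top 30 mm, jaw tops 70 mm above the bench; jaws 100 mm wide, faces at x = -26.5 (sliding, shut) and +26.5 mm. Base 130 mm wide, x = -170 to +80 mm.
- jaw (a joint): Sliding jaw: 0 m = closed on the mug, grows to 0.05 m = fully open (stop), moving along the vise's -x. It slides stiffly (about 4 N friction plus 15 N per m/s) and stays where it is left.
- jaw_post (a point): Grip point on the upright red post of the sliding jaw: 16 mm square post, its sides along the vise's axes, top 120 mm above the bench; this point is on its axis 105 mm above the bench, 80 mm on the -x side of the vise's origin when shut, and moves with the jaw. Free around the post from 70 mm above the bench upward.
- mug: Mended brass mug, open at the top, straight round body 52 mm outside diameter, 100 mm high, wall 3 mm, 0.25 to 0.5 kg. It stands upright on the vise bed between the jaws. Origin at the centre of its underside (30 mm above the bench at the start); z along the mug's axis up, x towards its handle.
- mug_mid (a point): Middle of the mug's body, on its axis 50 mm above its underside.
- mug_handle (a point): Outermost bend of the mug's handle, a loop of 8 mm brass bar in the mug's x-z plane: 50 mm from the mug's axis along its x, 70 mm above its underside. The loop joins the body 48 and 88 mm above the underside. At the start it points to the vise's -y side, within 0.5 rad.
- stand: Stand of the inspection camera, fixed: dark steel base plate 280 x 100 x 10 mm with an orange ring in white (its centre is the origin, on the bench surface below the viewing point), an aluminium column up to 280 mm above the bench at x = +208 mm. x points from the ring to the camera, z up.
- lens (a point): Centre of the lens glass of the black camera (head 56 x 60 x 52 mm, its middle 39 mm behind the glass), looking level along the stand's -x over the ring; its height above the bench is 170 to 230 mm, set anew each time.
- focus (a point): Viewing point in the air: 130 mm in front of the lens glass, at lens height, above the centre of the orange ring; axes as the stand's (x towards the lens, z up). The middle of the mug belongs here.
- candlestick: Brass candlestick, 145 mm high, foot 68 mm; bystander. Origin centre of underside.
- cup: White porcelain cup, 72 mm wide, 60 mm high; bystander. Origin centre of underside.
- tumbler: Green glass tumbler, 66 mm wide, 90 mm high; bystander. Origin centre of underside.
- tin: Red polish tin with a white lid, 52 mm wide, 35 mm high, between vise and camera stand; bystander. Origin centre of underside.
- screwdriver: Screwdriver lying on the bench; bystander. Origin near the middle of its length, on the bench.
- bowl: Small copper bowl, 90 mm wide, 40 mm high; bystander. Origin centre of underside.
Mind the look-alikes: they are no part of the job. What is shaped like the mug but purple is not meant.

How it is judged:
By the outcome, as a careful person would: the job done as asked, in the order asked, and still so for the second after the job is handed in, while the arm keeps its last pose, push and grip.
It also fails if it takes over 53 s, if anything falls off the work surface, if the arm or the gripper's body presses on something with over 40 N, if the wrist force passes 120 N, or if a joint passes its speed limit or range.

ROBOT

A 6-joint arm with a two-finger parallel gripper is mounted at the origin on the work surface. World frame = base frame: x ahead of the robot, y to its left, z up, the work surface at z = 0. Lengths are in m, angles in rad, forces in N, time in s.
With the tool pointing down it reaches from about 0.325 to 0.9 m from the base axis. Payload 6.1 kg.
Tool frame: the origin (TCP) lies at the centre of the arm's flange, where the gripper is bolted on; the fingertips stand 182 mm ahead of it and the grasp point (between the pads) lies 164 mm ahead of it (bot.tip_extent is the distance from the TCP to the fingertips, in m); z points along the fingers, y is the direction in which the jaws open and shut (so a half turn about z gives the same grasp; the last joint's range is limited). The gripper opens to 87 mm and grips with 3 to 60 N. Pads are 19 mm wide; open, the fingers measure 117 mm over their backs; the gripper's body (75 mm by 190 mm) begins 51 mm behind the grasp point.
Start: joints at [1.11, 0.22, 1.526, -0, 1.395, -0.126], TCP at [0.205, 0.59, 0.405] pointing down, gripper open.
Joint ranges: [-2.98, 2.98], [-0.91, 2.08], [0.09, 2.57], [-1.24, 4.39], [0.2, 2.65], [-2.68, 2.68]. Speed limits (rad/s): [2.57, 2.57, 3.01, 3.14, 3.14, 3.14].

INTERFACE

Orientations are given as a 3x3 rotation matrix whose columns are the frame's x, y, z axes.
In Python, from cell import bot gives the robot as it stands.
- The arm moves only by the tool step_arm, never from a script. Its arguments are lists of equal length, an entry for each row: "rotation": the turn, a rotation vector about the tool's x, y, z in degrees, a list of three; "translation": the shift along the tool's x, y, z in m, a list of three; "gripper": the gripper command: -1 is shut, 1 is fully open, values between are in proportion. A call has 1 to 8 rows; each row is the pose to reach, as a shift and turn from the pose commanded when the call began, along the tool's axes at that moment; what a row does not reach only later rows make up. A row lasts 1/10 s, in which the tool goes at most 50 mm and 8.59 degrees, less where a joint would pass 70% of its speed; a pose out of reach is approached as far as the arm can. A call with a gripper value outside its range is refused whole. The fingers move at their own pace and stop on an object; "force" is the grip in N (left out, the last holds). Time passes only in rows, so rows that repeat a pose let the fingers close. It gives the time, the measured TCP pose, the force and the opening at its end, in the units of the state.
- bot.observe(): the state, without advancing time (a new reading comes with each control period).
- bot.get_image(name): name is "scene" or "top" or "wrist"; returns a dict with "pixels" (420x560x3 uint8, red, green, blue), "range_z" (420x560 float32, m along the optical axis (not along the pixel's ray), 0 where there is no reading), "vertical_fov" (degrees; the focal length in pixels is half the picture's height over the tangent of half this angle, whatever the lens; pixels are square), "cx", "cy" (the principal point, pixels), "k1" (the pictures are not rectified: a ray, as slopes to the right and down, at radius r is drawn at 1 + k1 r^2 times it, then the intrinsics apply), "R" (3x3) and "t" (3): a world point X has camera coordinates R X + t. Camera axes: x right, y down, z forward; pixel columns grow to the right and rows downward; lengths in m; the calibration is good to about 2 mm. A picture is of the moment at which its call begins.
- bot.hand_in(): hands the job in, once; it reports no verdict.
The state is a dict: "time_s": time; "q": joint angles; "qd": joint speeds; "joint_torque": joint torques, N m; "position": TCP position; "eef_rot": TCP orientation; "force": force on the tool from outside, world axes, zero at the start; "moment": the same for the moment, N m; "finger_gap": opening from 0.0 (shut) to 1.0 (fully open).
Only numpy, scipy, OpenCV 4.12 (cv2) and the standard library are available. Lean on these libraries where they do the work, as an engineer would, in place of code of your own. Each camera call takes 0.05 s, during which the arm holds its last target. There are 200 camera calls.

## Working session

There is one attempt and no reset: what is moved stays moved. The work goes in short steps, Python scripts to look and compute and a tool call to move; the robot and the scene stay as the last step left them, time stands still between calls to the robot, and variables do not carry over. Pictures are saved under pics/ and viewed, about 8 in all and at most 12, crops included, and the job is handed in when it is done.

Besides the shell and the picture viewer there is one more tool, called as a command line: name --argument value ..., lists and objects as JSON in quotes. step_arm: Moves the arm, as the interface text tells. Its arguments: {"type":"object","properties":{"rotation":{"type":"array","items":{"type":"array","items":{"type":"number"}}},"translation":{"type":"array","items":{"type":"array","items":{"type":"number"}}},"gripper":{"type":"array","items":{"type":"number"}},"force":{"type":"number"}},"required":["rotation","translation","gripper"]}

```bash
mkdir -p pics; ls
cat > h.py <<'E'
import numpy as np, cv2
from cell import bot
def grab(n):
    im=bot.get_image(n); np.savez(f'{n}.npz',**{k:np.asarray(v) for k,v in im.items()}); return im
def load(n): return dict(np.load(f'{n}.npz'))
def cloud(im):
    h,w=im['range_z'].shape
    v,u=np.mgrid[0:h,0:w].astype(float)
    f=h/2/np.tan(np.radians(float(im['vertical_fov']))/2)
    K=np.array([[f,0,float(im['cx'])],[0,f,float(im['cy'])],[0,0,1]])
    d=cv2.undistortPoints(np.stack([u,v],-1).reshape(-1,1,2),K,np.array([float(im['k1']),0,0,0])).reshape(h,w,2)
    z=im['range_z'];P=np.dstack([d[...,0]*z,d[...,1]*z,z])
    return (P-im['t'])@im['R'], z>0   # world
def save(im,name,crop=None,s=1):
    p=im['pixels'][...,::-1]
    if crop: p=p[crop[1]:crop[3],crop[0]:crop[2]]
    cv2.imwrite(f'pics/{name}.png',cv2.resize(p,None,fx=s,fy=s,interpolation=cv2.INTER_CUBIC))
E
python3 - <<'E'
from h import *
for n in ['scene','top']:
    im=grab(n); save(im,n+'0')
    print(n,im['vertical_fov'],im['k1'],(-im['R'].T@im['t']).round(3))
s=bot.observe();print(s['position'],s['eef_rot'],s['time_s'],s['force'])
E
```

```text
pics
scene 50.31136424306879 0.04890611544810434 [ 1.325 -0.234  1.027]
top 43.393300101503485 0.031536175401485636 [ 0.418 -0.009  1.484]
[0.20527547 0.59008975 0.40376325] [[-9.44468186e-01  3.28602021e-01 -7.45808285e-04]
 [ 3.28602802e-01  9.44467003e-01 -1.50980812e-03]
 [ 2.08265316e-04 -1.67104043e-03 -9.99998582e-01]] 0.1 [0.11626312 0.07219846 0.25229321]
```

View pics/scene0.png

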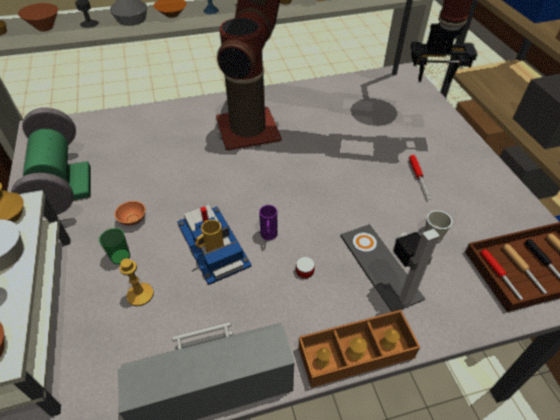

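View pics/top0.png

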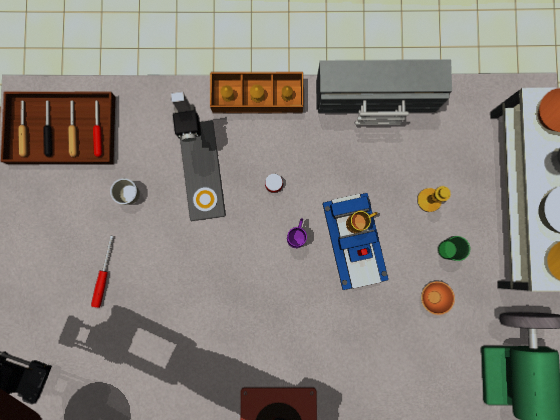

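Brass mug candidates: the brass/gold mug in the vise at top (360,221), and the purple mug-shaped one at top (297,236). The brass one fits, as it stands between the blue jaws. The red post is at (363,252), the ring at (205,199), the camera head at (186,122) and the tin at (274,183). Next I measure, with one enlarged crop.

```bash
cat > m.py <<'E'
from h import *
im=load('top');P,ok=cloud(im);px=im['pixels'];hsv=cv2.cvtColor(px,cv2.COLOR_RGB2HSV)
H,S,V=[hsv[...,i].astype(int) for i in range(3)]
def box(u0,v0,u1,v1):
    m=np.zeros(ok.shape,bool);m[v0:v1,u0:u1]=1;return m&ok
Z=P[...,2]
def rect(m,n):
    q=P[m][:,:2].astype(np.float32);r=cv2.minAreaRect(q);print(n,len(q),'rect c',np.round(r[0],4),'size',np.round(r[1],4),'ang',round(r[2],2),'z',np.median(P[m][:,2]).round(4));return r
vb=box(315,185,395,295)
blue=(H>100)&(H<125)&(S>120)
rect(vb&blue&(Z>.01)&(Z<.03),'visebase?')
rect(vb&blue&(abs(Z-.07)<.006),'jaws')
for nm,(a,b) in dict(fix=(185,222),sli=(225,262)).items():
    rect(box(315,a,395,b)&blue&(abs(Z-.07)<.006),nm)
red=((H<8)|(H>172))&(S>130)&vb
rect(red&(Z>.11),'post')
mb=vb&(H>10)&(H<30)&(S>80)
rim=mb&(Z>.12); q=P[rim][:,:2];print('rim',cv2.minEnclosingCircle(q.astype(np.float32)),len(q))
# algebraic circle on outer points
c=np.array(cv2.minEnclosingCircle(q.astype(np.float32))[0])
hm=mb&(Z>.07)&(Z<.124)&(np.linalg.norm(P[...,:2]-c,axis=-1)>.031)
hp=P[hm];print('handle',hp.mean(0),len(hp)); d=hp[:,:2]-c; print('handle ang deg',np.degrees(np.arctan2(*(d.mean(0)[::-1]))),np.linalg.norm(d,axis=1).max())
# ring
rb=box(185,180,225,220)&(H>8)&(H<25)&(S>120)
print('ring',cv2.minEnclosingCircle(P[rb][:,:2].astype(np.float32)),np.median(P[rb],0))
sb=box(165,85,235,225)
rect(sb&(abs(Z-.01)<.006)&~((H>8)&(H<25)&(S>120)),'base')
rect(box(165,85,215,145)&(Z>.16)&(Z<.27)&(V<70),'head')
rect(sb&(Z>.27),'col')
for n,b in dict(tin=(262,172,286,194),purple=(284,215,312,250)).items():
    m=box(*b)&(Z>.012);rect(m,n);print(P[m].min(0),P[m].max(0))
E
python3 m.py
python3 - <<'E'
from h import *
save(load('top'),'crop1',(280,180,400,300),5)
E
```

```text
visebase? 712 rect c [ 0.5004 -0.2135] size [0.2477 0.1293] ang 12.48 z 0.013
jaws 808 rect c [ 0.5461 -0.2033] size [0.1263 0.0999] ang 12.67 z 0.0698
fix 420 rect c [ 0.5917 -0.1935] size [0.0329 0.0986] ang 12.82 z 0.0697
sli 388 rect c [ 0.5013 -0.2134] size [0.0345 0.0999] ang 12.67 z 0.0698
post 38 rect c [ 0.4664 -0.2212] size [0.0132 0.0172] ang 0.67 z 0.1188
rim ((0.5510151386260986, -0.21988025307655334), 0.03498959168791771) 98
handle [ 0.54049452 -0.20303642  0.10102511] 62
handle ang deg 121.98879401282386 0.04383968688146165
ring ((0.6204121112823486, 0.20710501074790955), 0.025977052748203278) [0.62137338 0.20771669 0.0105161 ]
base 3215 rect c [0.7506 0.223 ] size [0.4058 0.1983] ang 0.88 z 0.0091
head 785 rect c [0.7889 0.2295] size [0.0857 0.0606] ang 8.12 z 0.2045
col 133 rect c [0.8241 0.2336] size [0.0241 0.0291] ang 9.04 z 0.279
tin 267 rect c [0.6616 0.0124] size [0.0478 0.0479] ang 89.5 z 0.0338
[ 0.63769231 -0.01148543  0.0140441 ] [0.68561118 0.03635368 0.04332305]
purple 358 rect c [ 0.5151 -0.0573] size [0.0504 0.0742] ang 48.18 z 0.0359
[ 0.48140546 -0.0738533   0.02270981] [ 0.55835212 -0.02395348  0.10747516]
```

View pics/crop1.png

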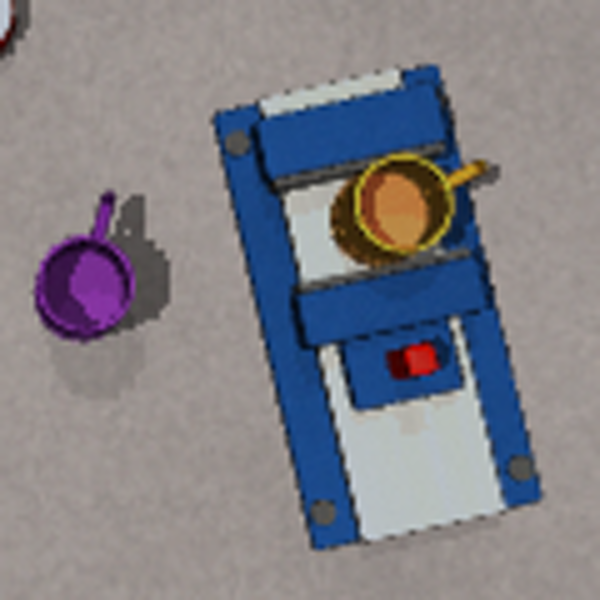

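The crop shows the brass mug between the blue jaws (rim centre about (403,205) in the crop), its handle pointing right and slightly up at (485,168). The post is at (415,360), and the purple look-alike is apart at (85,287). The brass one is the mug. Next I refine handle direction, stand axis and lens height, and the first move.

```bash
cat >> m.py <<'E'
print('-----')
o=np.array([.545,-.2035])
pm=vb&(H>10)&(H<35)&(S>80)&(Z>.06)
D=P[...,:2]-o; r=np.linalg.norm(D,axis=-1)
for lo in (.031,.036):
    t=pm&(r>lo)&(r<.06)&(D@np.array([.219,-.976])>.02); d=D[t]; print('handle',len(d),np.degrees(np.arctan2(d[:,1].mean(),d[:,0].mean())),r[t].max(),P[t].mean(0))
rm=pm&(Z>.122)&(r<.034);q=P[rm][:,:2]
A=np.c_[q,np.ones(len(q))];s=np.linalg.lstsq(A,(q**2).sum(1),rcond=None)[0];print('rim fit',s[:2]/2,np.sqrt(s[2]+(s[:2]**2).sum()/4),np.median(P[rm][:,2]))
hb=box(165,85,215,145)&(V<80)
zz=Z[hb&(Z>.15)];hh,e=np.histogram(zz,bins=np.arange(.15,.30,.004));print([(round(e[i],3),int(hh[i])) for i in range(len(hh)) if hh[i]>8])
ztop=np.median(zz[zz>np.percentile(zz,30)]);print(ztop)
rect(hb&(abs(Z-ztop)<.004),'headtop')
# base plate edges
bm=sb&(abs(Z-.010)<.004)&(S<60)&(V<110);bm=cv2.morphologyEx(bm.astype(np.uint8),cv2.MORPH_OPEN,np.ones((3,3)))>0
n,l,st,_=cv2.connectedComponentsWithStats(bm.astype(np.uint8));rect(l==1+np.argmax(st[1:,4]),'plate')
E
python3 m.py | sed '1,/-----/d'
python3 - <<'E'
from h import *
s=bot.observe();R=s['eef_rot'];p=s['position']
y=np.radians(12.6);ty=np.array([np.cos(y),np.sin(y),0]);tz=np.array([0,0,-1.]);T=np.c_[np.cross(ty,tz),ty,tz]
from scipy.spatial.transform import Rotation as Ro
print((R.T@(np.array([.467,-.2205,.400])-p)).round(4), Ro.from_matrix(R.T@T).as_rotvec(degrees=True).round(2))
E
```

```text
handle 74 -73.01530877197912 0.05910892044742836 [ 0.555387   -0.23750685  0.11064786]
handle 26 -64.99525816872614 0.05910892044742836 [ 0.56419311 -0.24465086  0.11328004]
rim fit [ 0.54607531 -0.21197556] 0.024248414500247877 0.12846233118076295
[(np.float64(0.166), 11), (np.float64(0.17), 14), (np.float64(0.174), 10), (np.float64(0.178), 18), (np.float64(0.182), 16), (np.float64(0.186), 13), (np.float64(0.19), 34), (np.float64(0.194), 31), (np.float64(0.198), 100), (np.float64(0.202), 268), (np.float64(0.206), 150), (np.float64(0.21), 17), (np.float64(0.218), 11), (np.float64(0.23), 9), (np.float64(0.246), 11), (np.float64(0.266), 9), (np.float64(0.274), 13)]
0.20614029389547495
headtop 415 rect c [0.7918 0.229 ] size [0.0692 0.0585] ang 8.83 z 0.2053
plate 227 rect c [0.6785 0.1902] size [0.0779 0.0492] ang 41.16 z 0.0098
[-0.5136 -0.6796  0.0048] [-9.000e-02  4.000e-02  5.822e+01]
```

step_arm --rotation '[[0, 0, 58.2], [0, 0, 58.2], [0, 0, 58.2], [0, 0, 58.2], [0, 0, 58.2], [0, 0, 58.2], [0, 0, 58.2], [0, 0, 58.2]]' --translation '[[-0.24, -0.32, 0], [-0.24, -0.32, 0], [-0.24, -0.32, 0], [-0.24, -0.32, 0], [-0.24, -0.32, 0], [-0.24, -0.32, 0], [-0.24, -0.32, 0], [-0.24, -0.32, 0]]' --gripper '[0.1, 0.1, 0.1, 0.1, 0.1, 0.1, 0.1, 0.1]'

```text
time_s: 0.9
position: [0.3267, 0.2074, 0.4045]
eef_rot: [[-0.216, 0.976, 0.0], [0.976, 0.216, -0.0], [-0.0, 0.0, -1.0]]
force: [1.0, 0.1, 0.0]
finger_gap: 0.555
```

step_arm --rotation '[[0, 0, 0], [0, 0, 0], [0, 0, 0], [0, 0, 0], [0, 0, 0], [0, 0, 0], [0, 0, 0], [0, 0, 0]]' --translation '[[-0.45, 0.044, 0], [-0.45, 0.044, 0], [-0.45, 0.044, 0], [-0.45, 0.044, 0], [-0.45, 0.044, 0], [-0.45, 0.044, 0], [-0.45, 0.044, 0], [-0.45, 0.044, 0]]' --gripper '[0.1, 0.1, 0.1, 0.1, 0.1, 0.1, 0.1, 0.1]'

```text
time_s: 1.7
position: [0.4518, -0.173, 0.4045]
eef_rot: [[-0.218, 0.976, -0.0], [0.976, 0.218, 0.0], [0.0, 0.0, -1.0]]
force: [0.7, -0.7, 0.5]
finger_gap: 0.547
```

step_arm --rotation '[[0, 0, 0], [0, 0, 0], [0, 0, 0]]' --translation '[[-0.055, 0.005, 0], [-0.055, 0.005, 0], [-0.055, 0.005, 0]]' --gripper '[0.1, 0.1, 0.1]'

```text
time_s: 2.0
position: [0.4686, -0.2245, 0.4037]
eef_rot: [[-0.216, 0.976, -0.002], [0.976, 0.216, 0.001], [0.002, -0.001, -1.0]]
force: [0.0, 0.1, 0.3]
finger_gap: 0.551
```

Run:
```python
from h import *
s=bot.observe();print(s['position'],s['finger_gap'])
im=grab('wrist');save(im,'w1');print(im['vertical_fov'],-im['R'].T@im['t'],im['R'][2])
```

```text
[ 0.46856468 -0.22448027  0.40374261] 0.5505217348334488
69.29747411547952 [ 0.45084272 -0.14214731  0.38350596] [ 0.06513064 -0.29576332 -0.95303833]
```

View pics/w1.png

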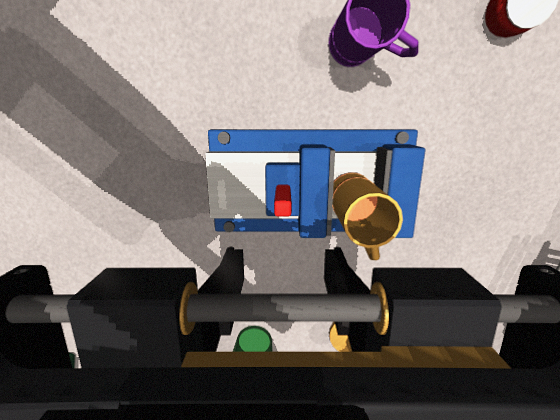

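The wrist view shows the post at about (283,200), the brass mug rim at (373,220) with the handle at (375,252), and the purple mug away at (370,25). Measuring from this view.

```bash
cat > mw.py <<'E'
from h import *
im=load('wrist');P,ok=cloud(im);hsv=cv2.cvtColor(im['pixels'],cv2.COLOR_RGB2HSV);H,S,V=[hsv[...,i].astype(int) for i in range(3)];Z=P[...,2]
def box(u0,v0,u1,v1):
    m=np.zeros(ok.shape,bool);m[v0:v1,u0:u1]=1;return m&ok
def rect(m,n):
    q=P[m][:,:2].astype(np.float32);r=cv2.minAreaRect(q);print(n,len(q),np.round(r[0],4),np.round(r[1],4),round(r[2],2),np.median(P[m][:,2]).round(4))
m=box(260,160,300,230)&((H<8)|(H>172))&(S>130);rect(m&(Z>.117),'post');
b=(H>100)&(H<125)&(S>120)
rect(box(295,130,335,240)&b&(abs(Z-.07)<.004),'sli');rect(box(375,130,430,240)&b&(abs(Z-.07)<.004),'fix')
rect(box(200,120,430,240)&b&(Z>.008)&(Z<.078),'allblue')
g=box(325,165,415,265)&(H>10)&(H<35)&(S>80)
rm=g&(Z>.1265);q=P[rm][:,:2];print(np.percentile(Z[g],[50,90,99]))
A=np.c_[q,np.ones(len(q))];s=np.linalg.lstsq(A,(q**2).sum(1),rcond=None)[0];c=s[:2]/2;print('rim',c,np.sqrt(s[2]+(c**2).sum()),len(q))
D=P[...,:2]-c;r=np.linalg.norm(D,axis=-1)
for lo in (.030,.036,.042):
    t=g&(r>lo)&(r<.06)&(Z>.065)&(D@np.array([.219,-.976])>.02);d=D[t];print('handle',len(d),np.degrees(np.arctan2(d[:,1].mean(),d[:,0].mean())),r[t].max(),P[t].mean(0))
t=g&(Z>.04)&(Z<.118)&(D@np.array([.219,-.976])<0);print('wall r',np.percentile(r[t],[10,50,90]))
E
python3 mw.py
```

```text
post 255 [ 0.4667 -0.2213] [0.0147 0.0148] 12.71 0.1192
sli 2501 [ 0.4996 -0.2139] [0.0299 0.0989] 12.49 0.0696
fix 2148 [ 0.592  -0.1938] [0.0326 0.0992] 12.71 0.0697
allblue 10830 [ 0.5005 -0.2136] [0.2476 0.1272] 12.41 0.052
[0.10145372 0.12934746 0.13085622]
rim [ 0.54154435 -0.21219626] 0.025720358549097627 688
handle 137 -58.01671580306065 0.05993594799730176 [ 0.56378512 -0.24781205  0.11246508]
handle 117 -57.98980605488004 0.05993594799730176 [ 0.56447147 -0.2488728   0.11122624]
handle 72 -57.96232024742681 0.05993594799730176 [ 0.56592837 -0.2511618   0.10613014]
wall r [0.02033958 0.02240857 0.02719564]
```

step_arm --rotation '[[0, 0, 0], [0, 0, 0], [0, 0, 0], [0, 0, 0], [0, 0, 0]]' --translation '[[0.003, -0.001, 0.04], [0.003, -0.001, 0.08], [0.003, -0.001, 0.115], [0.003, -0.001, 0.134], [0.003, -0.001, 0.134]]' --gripper '[0.1, 0.1, 0.1, 0.1, 0.1]'

```text
time_s: 2.55
position: [0.4655, -0.2179, 0.2676]
eef_rot: [[-0.22, 0.975, -0.006], [0.975, 0.22, 0.004], [0.005, -0.004, -1.0]]
force: [-0.6, 0.8, -0.1]
finger_gap: 0.546
```

step_arm --rotation '[[0, 0, 0], [0, 0, 0], [0, 0, 0], [0, 0, 0], [0, 0, 0], [0, 0, 0]]' --translation '[[0, 0, 0], [0, 0, 0], [0, 0, 0], [0, 0, 0], [0, 0, 0], [0, 0, 0]]' --gripper '[-1, -1, -1, -1, -1, -1]' --force 30

```text
time_s: 3.15
position: [0.4666, -0.2211, 0.2716]
eef_rot: [[-0.219, 0.976, -0.002], [0.976, 0.219, -0.001], [-0.0, -0.002, -1.0]]
force: [-4.9, -0.6, 6.8]
finger_gap: 0.182
```

step_arm --rotation '[[0, 0, 0], [0, 0, 0], [0, 0, 0], [0, 0, 0], [0, 0, 0], [0, 0, 0], [0, 0, 0], [0, 0, 0]]' --translation '[[0, -0.007, 0], [0, -0.014, 0], [0, -0.021, 0], [0, -0.028, 0], [0, -0.035, 0], [0, -0.042, 0], [0, -0.047, 0], [0, -0.05, 0]]' --gripper '[-1, -1, -1, -1, -1, -1, -1, -1]'

```text
time_s: 3.95
position: [0.4184, -0.2317, 0.2716]
eef_rot: [[-0.218, 0.976, 0.002], [0.976, 0.218, -0.0], [-0.001, 0.002, -1.0]]
force: [4.9, 3.2, 5.1]
finger_gap: 0.179
```

step_arm --rotation '[[0, 0, 0], [0, 0, 0], [0, 0, 0], [0, 0, 0]]' --translation '[[0, -0.002, 0], [0, -0.003, 0], [0, -0.003, 0], [0, -0.003, 0]]' --gripper '[-1, -1, -1, -1]'

```text
time_s: 4.35
position: [0.4166, -0.2321, 0.2716]
eef_rot: [[-0.218, 0.976, 0.005], [0.976, 0.218, -0.0], [-0.001, 0.005, -1.0]]
force: [9.2, 5.1, 1.8]
finger_gap: 0.183
```

step_arm --rotation '[[0, 0, 0], [0, 0, 0], [0, 0, 0]]' --translation '[[0, -0.003, 0], [0, -0.003, 0], [0, -0.003, 0]]' --gripper '[-1, -1, -1]'

```text
time_s: 4.65
position: [0.4154, -0.2322, 0.2716]
eef_rot: [[-0.218, 0.976, 0.011], [0.976, 0.218, 0.0], [-0.002, 0.011, -1.0]]
force: [25.2, 7.1, -7.4]
finger_gap: 0.182
```

step_arm --rotation '[[0, 0, 0], [0, 0, 0], [0, 0, 0], [0, 0, 0]]' --translation '[[0, 0.003, 0], [0, 0.003, 0], [0, 0.003, 0], [0, 0.003, 0]]' --gripper '[0.1, 0.1, 0.1, 0.1]'

```text
time_s: 5.05
position: [0.4148, -0.2323, 0.2703]
eef_rot: [[-0.218, 0.976, -0.001], [0.976, 0.218, 0.0], [0.001, -0.001, -1.0]]
force: [-0.5, 0.6, -0.8]
finger_gap: 0.456
```

step_arm --rotation '[[0, 0, 0], [0, 0, 0], [0, 0, 0], [0, 0, 0]]' --translation '[[0, 0, -0.04], [0, 0, -0.08], [0, 0, -0.12], [0, 0, -0.12]]' --gripper '[0.1, 0.1, 0.1, 0.1]'

```text
time_s: 5.45
position: [0.4164, -0.2335, 0.3971]
eef_rot: [[-0.218, 0.976, 0.008], [0.976, 0.218, -0.007], [-0.008, 0.006, -1.0]]
force: [1.0, 0.2, 0.2]
finger_gap: 0.55
```

Run:
```python
from h import *
s=bot.observe();print(s['position'],s['finger_gap'],s['time_s'])
im=grab('wrist');save(im,'w2');grab('top')
```

```text
[ 0.41643185 -0.23347614  0.39708807] 0.5499765568182963 5.45
```

View pics/w2.png

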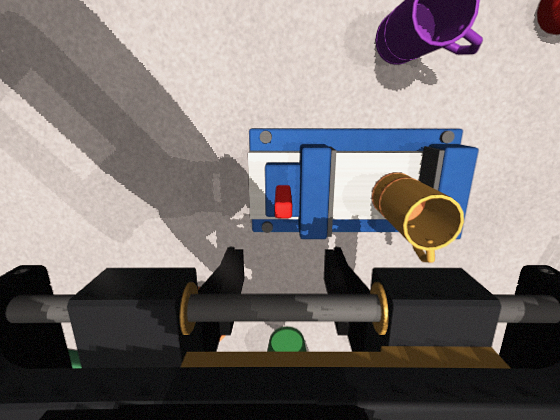

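The jaw is open (sliding jaw at (316,190), clear gap to the mug at (415,205); rim centre about (433,222), handle (431,255)). The force rose to 25 N at the stop. Now I locate the mug.

```bash
cat > mg.py <<'E'
from h import *
def mug(n,bx):
    im=load(n);P,ok=cloud(im);hsv=cv2.cvtColor(im['pixels'],cv2.COLOR_RGB2HSV);H,S,V=[hsv[...,i].astype(int) for i in range(3)];Z=P[...,2]
    B=np.zeros(ok.shape,bool);B[bx[1]:bx[3],bx[0]:bx[2]]=1
    g=B&ok&(H>10)&(H<35)&(S>80)
    C=-im['R'].T@im['t']
    # rays of the bright rim onto the plane z=.130
    K=P-C; 
    rm=g&(Z>.1265)&(Z<.134); X=C+K*((.130-C[2])/K[...,2])[...,None]
    q=X[rm][:,:2]
    (cx,cy),r=cv2.minEnclosingCircle(q.astype(np.float32))
    A=np.c_[q,np.ones(len(q))];s=np.linalg.lstsq(A,(q**2).sum(1),rcond=None)[0];c=s[:2]/2
    print(n,'rim enc',(cx,cy),r,'fit',c,np.sqrt(s[2]+(c**2).sum()),len(q))
    el=cv2.fitEllipse(cv2.convexHull((q*1e4).astype(np.float32)));print('ell',np.array(el[0])/1e4,np.array(el[1])/1e4)
    c=np.array(el[0])/1e4
    D=P[...,:2]-c;r=np.linalg.norm(D,axis=-1);a=np.degrees(np.arctan2(D[...,1],D[...,0]))
    for lo,hi in((.029,.036),(.036,.044),(.044,.058)):
        t=g&(r>lo)&(r<hi)&(Z>.07)&(Z<.126)&(a<-35)&(a>-115);print('handle',t.sum(),np.median(a[t]),a[t].mean(),a[t].std(),np.median(Z[t]))
    t=g&(r>.029)&(Z>.07)&(Z<.126)&(a<-35)&(a>-115);q=P[t][:,:2]
    if len(q)>9:
        l=cv2.fitLine(q.astype(np.float32),cv2.DIST_HUBER,0,.01,.01).ravel();print('line',np.degrees(np.arctan2(l[1],l[0])),'offset from c',np.cross(l[:2],l[2:]-c))
if __name__=='__main__':
    mug('wrist',(360,165,480,270));mug('top',(335,200,390,245))
E
python3 mg.py 2>&1 | grep -v Warn
python3 - <<'E'
from h import *
save(load('wrist'),'w2c',(360,160,480,270),5)
E
```

```text
rm=g&(Z>.1265)&(Z<.134); X=C+K*((.130-C[2])/K[...,2])[...,None]
  rm=g&(Z>.1265)&(Z<.134); X=C+K*((.130-C[2])/K[...,2])[...,None]
  l=cv2.fitLine(q.astype(np.float32),cv2.DIST_HUBER,0,.01,.01).ravel();print('line',np.degrees(np.arctan2(l[1],l[0])),'offset from c',np.cross(l[:2],l[2:]-c))
wrist rim enc (0.5449601411819458, -0.212151899933815) 0.026904676109552383 fit [ 0.54565835 -0.21200532] 0.02395447552455858 756
ell [ 0.54547373 -0.21210032] [0.05076115 0.05272761]
handle 33 -64.26554796394801 -63.79571348323427 2.989366388353923 0.11998111293492687
handle 72 -64.49901313170182 -64.06179797691719 2.5574775619931143 0.1187254990433799
handle 111 -65.47984417425872 -64.73987878619144 2.0368455781307517 0.09733145925794116
line -70.20307 offset from c 0.004010153867424166
top rim enc (0.548052966594696, -0.2151791900396347) 0.029742320999503136 fit [ 0.54635969 -0.21231689] 0.024386171955690473 63
ell [ 0.5467459  -0.21342168] [0.04898145 0.0563436 ]
handle 7 -61.88737542530784 -62.656568290589405 4.415403570568379 0.12139925467948129
handle 8 -64.58503785889717 -64.73245388939065 2.583599381834597 0.1191304379342008
handle 5 -64.93730419273953 -64.27753938410646 2.618231155446135 0.10818779084454068
line -71.059525 offset from c 0.004914670764107431
```

View pics/w2c.png

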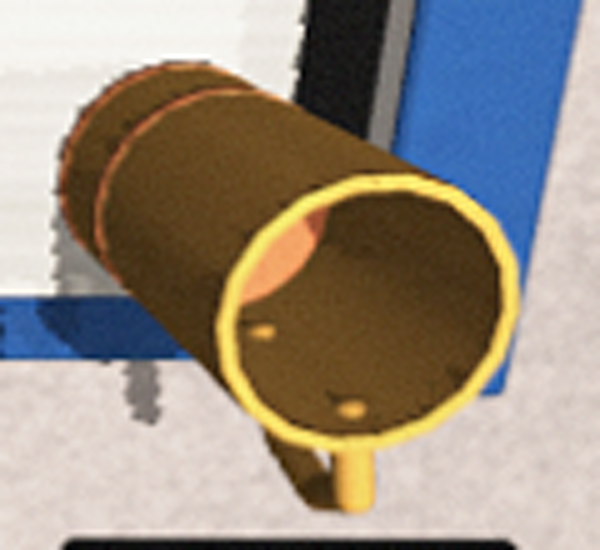

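step_arm --rotation '[[0, 0, -6], [0, 0, -12.4], [0, 0, -12.4], [0, 0, -12.4], [0, 0, -12.4], [0, 0, -12.4]]' --translation '[[-0.007, 0.04, 0], [-0.007, 0.08, 0], [-0.007, 0.12, 0], [-0.007, 0.1306, 0], [-0.007, 0.1306, 0], [-0.007, 0.1306, 0]]' --gripper '[1, 1, 1, 1, 1, 1]'

```text
time_s: 6.15
position: [0.5434, -0.2106, 0.3891]
eef_rot: [[-0.423, 0.906, -0.003], [0.906, 0.423, 0.001], [0.002, -0.002, -1.0]]
force: [-0.2, -0.5, 0.2]
finger_gap: 0.97
```

Run:
```python
from h import *
import mg
s=bot.observe();print(s['position'],s['eef_rot'].round(4) if hasattr(s['eef_rot'],'round') else s['eef_rot'],s['finger_gap'])
im=grab('wrist');save(im,'w3')
```

```text
[ 0.54337172 -0.21055257  0.38909856] [[-0.4229  0.9062 -0.0033]
 [ 0.9062  0.4229  0.0011]
 [ 0.0024 -0.0025 -1.    ]] 0.970198268149737
```

View pics/w3.png

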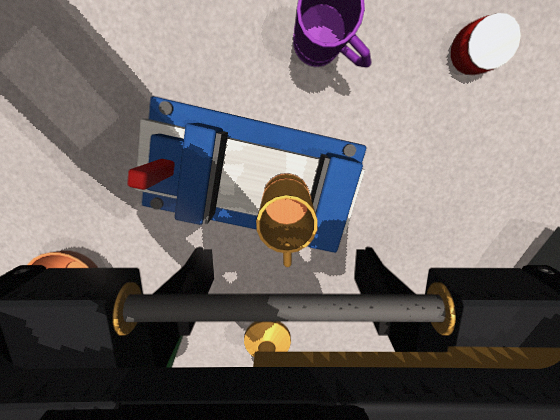

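The handle (288,257) lies straight below the rim centre (287,222) in the picture, so the tool is square to it. Checking the numbers.

```bash
python3 - 2>/dev/null <<'E'
import mg; mg.mug('wrist',(250,165,325,272))
E
```

```text
wrist rim enc (0.546689510345459, -0.21183545887470245) 0.026032350957393646 fit [ 0.54653745 -0.21182005] 0.024085601753690945 688
ell [ 0.54647231 -0.21192817] [0.05052446 0.05154292]
handle 40 -63.60025299877627 -64.20710490885122 3.3605627049674123 0.12004476851340354
handle 64 -63.75154910872284 -63.75889920275265 3.253874219659269 0.11899642262553697
handle 5 -63.836723324900206 -63.83274626839072 2.356659993059416 0.11829860206511844
line -62.38169 offset from c -0.0010073439983697124
```

step_arm --rotation '[[0, 0, 0], [0, 0, 0], [0, 0, 0], [0, 0, 0], [0, 0, 0], [0, 0, 0]]' --translation '[[-0.002, 0.002, 0.04], [-0.002, 0.002, 0.08], [-0.002, 0.002, 0.105], [-0.002, 0.002, 0.12], [-0.002, 0.002, 0.12], [-0.002, 0.002, 0.12]]' --gripper '[1, 1, 1, 1, 1, 1]'

```text
time_s: 6.8
position: [0.547, -0.212, 0.272]
eef_rot: [[-0.422, 0.906, 0.001], [0.906, 0.422, -0.001], [-0.001, 0.001, -1.0]]
force: [-0.5, -1.0, 0.2]
finger_gap: 0.999
```

step_arm --rotation '[[0, 0, 0], [0, 0, 0], [0, 0, 0], [0, 0, 0], [0, 0, 0], [0, 0, 0], [0, 0, 0]]' --translation '[[0, 0, 0.002], [0, 0, 0.002], [0, 0, 0.002], [0, 0, 0.002], [0, 0, 0.002], [0, 0, 0.002], [0, 0, 0.002]]' --gripper '[-1, -1, -1, -1, -1, -1, -1]' --force 40

```text
time_s: 7.5
position: [0.547, -0.2116, 0.2689]
eef_rot: [[-0.423, 0.906, -0.0], [0.906, 0.423, -0.0], [-0.0, -0.0, -1.0]]
force: [-0.9, -0.2, 1.2]
finger_gap: 0.595
```

step_arm --rotation '[[0, 0, 0], [0, 0, 0], [0, 0, 0], [0, 0, 0], [0, 0, 0], [0, 0, 0], [0, 0, 0], [0, 0, 0]]' --translation '[[0, 0, -0.01], [0, 0, -0.03], [0, 0, -0.05], [0, 0, -0.07], [0, 0, -0.09], [0, 0, -0.11], [0, 0, -0.13], [0, 0, -0.13]]' --gripper '[-1, -1, -1, -1, -1, -1, -1, -1]'

```text
time_s: 8.3
position: [0.5477, -0.2118, 0.4024]
eef_rot: [[-0.423, 0.906, 0.005], [0.906, 0.423, -0.003], [-0.005, 0.004, -1.0]]
force: [0.9, -0.7, -2.2]
finger_gap: 0.597
```

Mug held (opening 52 mm) and clear of the vise. Now I refine the stand pose and lens height.

```bash
cat > st.py <<'E'
from h import *
for n in('top','scene'):
    im=grab(n) ;P,ok=cloud(im);hsv=cv2.cvtColor(im['pixels'],cv2.COLOR_RGB2HSV);H,S,V=[hsv[...,i].astype(int) for i in range(3)];Z=P[...,2];X,Y=P[...,0],P[...,1]
    C=-im['R'].T@im['t'];K=P-C
    G=C+K*((.010-C[2])/np.where(K[...,2]==0,1,K[...,2]))[...,None]
    rg=ok&(np.hypot(X-.6204,Y-.207)<.04)&(H>8)&(H<25)&(S>110)&(abs(Z-.01)<.006)
    q=G[rg][:,:2];e=cv2.fitEllipse(cv2.convexHull((q*1e4).astype(np.float32)));print(n,'ring',np.array(e[0])/1e4,np.array(e[1])/1e4,q.mean(0),len(q))
    d=ok&(abs(Z-.01)<.005)&(X>.54)&(X<.9)&(Y>.1)&(Y<.33)&(S<70)&(V<95)
    d=cv2.morphologyEx(d.astype(np.uint8),cv2.MORPH_OPEN,np.ones((3,3)))
    k,l,s,_=cv2.connectedComponentsWithStats(d);
    m=l==1+np.argmax(s[1:,4]);r=cv2.minAreaRect(G[m][:,:2].astype(np.float32));print(' plate',np.round(r[0],4),np.round(r[1],4),round(r[2],2),m.sum())
    a=np.radians(8);ex=np.array([np.cos(a),np.sin(a)]);ey=np.array([-ex[1],ex[0]])
    A=(P[...,:2]-[.6205,.2073])@ex;B=(P[...,:2]-[.6205,.2073])@ey
    hd=ok&(Z>.1)&(abs(B)<.05)&(A>.1)&(A<.2)
    t=hd&(A>.145)&(A<.185)&(abs(B)<.022);zt=np.percentile(Z[t],[10,50,90]);print(' head top z',zt,t.sum())
    t=hd&(abs(Z-zt[1])<.005);r=cv2.minAreaRect(P[t][:,:2].astype(np.float32));print(' headtop',np.round(r[0],4),np.round(r[1],4),round(r[2],2))
    print(' A',np.percentile(A[hd],[1,50,99]),'B',np.percentile(B[hd],[1,50,99]),'Zmin,max',np.percentile(Z[hd],[1,5,95,99]))
    t=ok&(Z>.26)&(abs(B)<.05)&(A>.16)&(A<.25)&(Z<.3);print(' column',np.median(A[t]),np.median(B[t]),np.median(Z[t]),A[t].min(),A[t].max(),B[t].min(),B[t].max())
    if n=='scene': 
        s=hd&(B<-.02); hh,e=np.histogram(Z[s],np.arange(.1,.26,.004));print([(round(float(e[i]),3),int(hh[i])) for i in range(len(hh))if hh[i]])
        save(im,'s2',(330,180,470,320),4)
E
python3 st.py
```

```text
top ring [0.61988506 0.20655908] [0.04897683 0.05106048] [0.62037948 0.20676189] 143
 plate [0.7729 0.2129] [0.0667 0.1432] 87.95 627
 head top z [0.20133991 0.2047094  0.20800315] 279
 headtop [0.7821 0.2282] [0.0676 0.0597] 6.76
 A [0.12741667 0.16673526 0.1989737 ] B [-0.03159648 -0.00356767  0.02665525] Zmin,max [0.16214905 0.17423271 0.26905839 0.2813179 ]
 column 0.20223748646917314 -0.003228313397530126 0.27813540443785195 0.19355685199558362 0.21683265963460116 -0.017281670918526424 0.013038921805215173
scene ring [0.61690757 0.20380748] [0.04708436 0.04859633] [0.61717914 0.20357248] 94
 plate [0.7594 0.2099] [0.1712 0.0792] 8.41 1113
 head top z [0.20317014 0.20502774 0.20656602] 212
 headtop [0.7806 0.2164] [0.0528 0.0711] 52.23
 A [0.12853884 0.1687238  0.19976868] B [-0.0352455  -0.02007207  0.02145872] Zmin,max [0.11316133 0.15900732 0.24179067 0.2804562 ]
 column 0.20972237704616653 -0.007007630304973799 0.2785122952726556 0.19456272724358772 0.21774224680297638 -0.019182773021489522 0.012157301854987188
[(0.108, 1), (0.12, 1), (0.124, 1), (0.136, 1), (0.152, 1), (0.156, 12), (0.16, 21), (0.164, 19), (0.168, 27), (0.172, 16), (0.176, 25), (0.18, 24), (0.184, 21), (0.188, 22), (0.192, 29), (0.196, 33), (0.2, 56), (0.204, 69), (0.208, 3)]
```

View pics/s2.png

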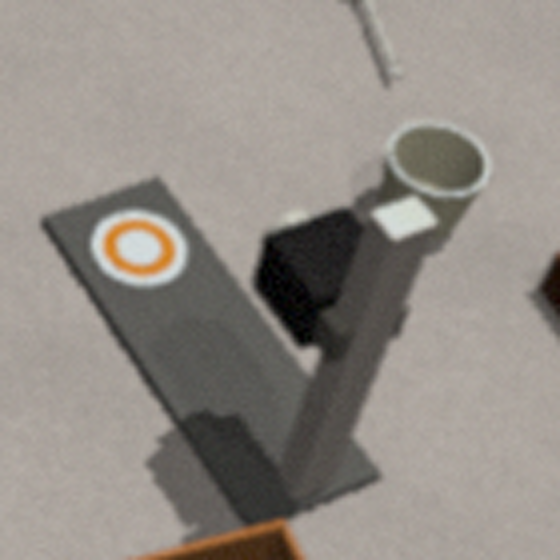

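The crop shows the camera head beside its column, lens side towards the ring at crop (140,247). Head z runs .155–.205, so the lens is at about 0.179. One more fit of the stand yaw from the plate's long edges.

```bash
cat > yaw.py <<'E'
from h import *
for n in('top','scene'):
    im=load(n);P,ok=cloud(im);hsv=cv2.cvtColor(im['pixels'],cv2.COLOR_RGB2HSV);V=hsv[...,2].astype(float)
    C=-im['R'].T@im['t'];K=P-C;G=(C+K*((.010-C[2])/np.where(K[...,2]==0,1,K[...,2]))[...,None])[...,:2]
    a=np.radians(8);ex=np.array([np.cos(a),np.sin(a)]);ey=np.array([-ex[1],ex[0]])
    o=np.array([.620,.2066]);A=(G-o)@ex;B=(G-o)@ey
    E=[]
    for s in(-1,1):
        # sharpest brightness step across the edge, per slice
        pts=[]
        for x in np.arange(-.045,.09,.006):
            m=ok&(abs(A-x)<.004)&(s*B>.032)&(s*B<.066);b=B[m];v=V[m]
            if len(b)<8: continue
            i=np.argsort(b);b=b[i];v=v[i];cs=[abs(v[:k].mean()-v[k:].mean())*np.sqrt(k*(len(b)-k)) for k in range(2,len(b)-2)]
            k=2+int(np.argmax(cs));pts.append((x,(b[k-1]+b[k])/2))
        p=np.array(pts,np.float32);l=cv2.fitLine(p,cv2.DIST_HUBER,0,.01,.01).ravel();sl=l[1]/l[0];E.append(l[3]-sl*l[2]);print(n,s,'yaw',8+np.degrees(np.arctan(sl)),'B at A=0',E[-1],np.std(p[:,1]-l[3]-sl*(p[:,0]-l[2])))
E
python3 yaw.py
```

```text
top -1 yaw 8.1466675 B at A=0 -0.052566864 0.00070456334
top 1 yaw 7.7513175 B at A=0 0.05044961 0.000565877
scene -1 yaw 7.700373 B at A=0 -0.057307024 0.0072724777
scene 1 yaw 13.03619 B at A=0 0.047462318 0.0030280675
```

step_arm --rotation '[[0, 0, -5], [0, 0, -10], [0, 0, -15], [0, 0, -20], [0, 0, -25], [0, 0, -30], [0, 0, -35], [0, 0, -40]]' --translation '[[0.015, 0.01, 0], [0.04, 0.027, 0], [0.065, 0.045, 0], [0.09, 0.062, 0], [0.115, 0.08, 0], [0.14, 0.097, 0], [0.16, 0.112, 0], [0.17, 0.12, 0]]' --gripper '[-1, -1, -1, -1, -1, -1, -1, -1]'

```text
time_s: 9.2
position: [0.5835, -0.0045, 0.3964]
eef_rot: [[-0.909, 0.417, -0.003], [0.417, 0.909, 0.001], [0.004, -0.0, -1.0]]
force: [0.2, -0.3, -2.7]
finger_gap: 0.596
```

```bash
cat > go.py <<'E'
from h import *
from scipy.spatial.transform import Rotation as Ro
s=bot.observe();R=np.array(s['eef_rot']);p=np.array(s['position']);a=np.radians(97.4)
ty=np.array([np.cos(a),np.sin(a),0]);tz=np.array([0,0,-1.])
T=np.c_[np.cross(ty,tz),ty,tz];print(p.round(4),s['time_s'],s['finger_gap'],np.round(s['q'],2));print((R.T@(np.array([.6195,.2055,.368])-p)).round(4),Ro.from_matrix(R.T@T).as_rotvec(degrees=True).round(2))
E
python3 go.py
```

```text
[ 0.5835 -0.0045  0.3964] 9.2 0.596109016677798 [-0.14  0.13  1.65  0.    1.37 -1.28]
[0.0548 0.2059 0.0286] [  0.04  -0.21 -32.07]
```

step_arm --rotation '[[0, 0, -4], [0, 0, -8], [0, 0, -13], [0, 0, -18], [0, 0, -23], [0, 0, -28], [0, 0, -32], [0, 0, -32]]' --translation '[[0.005, 0.02, 0], [0.013, 0.05, 0], [0.022, 0.085, 0], [0.031, 0.12, 0.005], [0.04, 0.15, 0.01], [0.048, 0.18, 0.018], [0.053, 0.2, 0.024], [0.055, 0.205, 0.026]]' --gripper '[-1, -1, -1, -1, -1, -1, -1, -1]'

```text
time_s: 10.0
position: [0.6197, 0.2045, 0.3693]
eef_rot: [[-0.992, -0.126, -0.005], [-0.126, 0.992, -0.0], [0.005, 0.0, -1.0]]
force: [-0.4, -0.1, -2.3]
finger_gap: 0.598
```

step_arm --rotation '[[0, 0, 0], [0, 0, 0], [0, 0, 0], [0, 0, 0]]' --translation '[[0, 0, 0], [0, 0, 0], [0, 0, 0], [0, 0, 0]]' --gripper '[-1, -1, -1, -1]'

```text
time_s: 10.4
position: [0.6207, 0.2013, 0.3732]
eef_rot: [[-0.993, -0.12, 0.001], [-0.12, 0.993, -0.0], [-0.001, -0.0, -1.0]]
force: [1.3, 0.5, -3.4]
finger_gap: 0.597
```

```bash
python3 go.py
python3 - <<'E'
from h import *
a=grab('scene');b=grab('wrist');c=grab('top')
p=[cv2.resize(x['pixels'][v0:v1,u0:u1],(400,300)) for x,(u0,v0,u1,v1) in((a,(320,160,460,265)),(b,(0,0,560,420)),(c,(150,90,270,180)),(c,(0,0,560,420)))]
cv2.imwrite('pics/f1.png',np.vstack([np.hstack(p[:2]),np.hstack(p[2:])])[...,::-1])
E
```

```text
[0.6207 0.2013 0.3732] 10.4 0.5969556074390151 [ 0.19  0.31  1.48 -0.    1.35 -1.5 ]
[0.0007 0.0043 0.0052] [-0.01  0.03 -0.48]
```

View pics/f1.png

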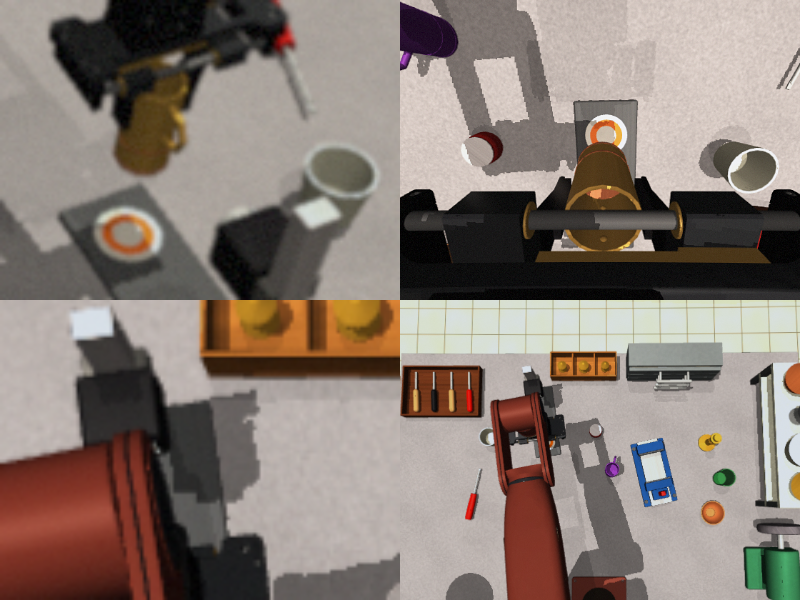

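The mug is held upright over the plate with the handle towards the camera, and jaw is still open in the top view; the ring shows in the wrist view at (606,133) of the montage. Now a direct relative measurement of ring against mug in the wrist and scene views.

```bash
cat > fin.py <<'E'
from h import *
import sys
s=bot.observe();p=np.array(s['position']);print('tcp',p.round(4),s['time_s'])
for n in('wrist','scene'):
    if len(sys.argv)>1: grab(n)
    im=load(n);P,ok=cloud(im);hsv=cv2.cvtColor(im['pixels'],cv2.COLOR_RGB2HSV);H,S,V=[hsv[...,i].astype(int) for i in range(3)];Z=P[...,2]
    C=-im['R'].T@im['t'];K=P-C
    on=lambda z:(C+K*((z-C[2])/np.where(K[...,2]==0,1,K[...,2]))[...,None])[...,:2]
    r=np.hypot(P[...,0]-.62,P[...,1]-.205)
    w=ok&(r<.06)&(Z<.02)&(((H>5)&(H<25)&(S>110))|((V>150)&(S<60)));q=on(.01)[w]
    e=cv2.fitEllipse(cv2.convexHull((q*1e4).astype(np.float32)));print(n,'ring+white',np.array(e[0])/1e4,np.array(e[1])/1e4,len(q))
    g=ok&(H>10)&(H<35)&(S>80)&(Z>.10)&(Z<.26)&(r<.075)
    z=Z[g];print(' mug z',np.percentile(z,[1,5,50,95,99]),g.sum())
    zt=np.percentile(z,97) if n=='wrist' else .23
    q=on(zt)[g&(abs(Z-zt)<.004)]
    if n=='wrist' and len(q)>30:
        e=cv2.fitEllipse(cv2.convexHull((q*1e4).astype(np.float32)));print(' rim',np.array(e[0])/1e4,np.array(e[1])/1e4,len(q))
    b=g&(Z>.135)&(Z<.19)&(r<.035);
    # fixed-radius circle on body wall points
    from scipy.optimize import least_squares
    q=P[b][:,:2];o=least_squares(lambda c:np.hypot(*(q-c).T)-.026,[.62,.203],loss='soft_l1',f_scale=.001);print(' wall fit',o.x,len(q),np.abs(o.fun).mean())
    for lo,hi in((.135,.155),(.17,.19)):
        q=P[b&(Z>lo)&(Z<hi)][:,:2]
        if len(q)>10:o2=least_squares(lambda c:np.hypot(*(q-c).T)-.026,[.62,.203],loss='soft_l1',f_scale=.001);print('   ',lo,o2.x)
    D=P[...,:2]-o.x;rr=np.hypot(*np.moveaxis(D,-1,0));t=g&(rr>.036)&(rr<.058);print(' handle',t.sum(),np.degrees(np.arctan2(D[t][:,1],D[t][:,0])).mean() if t.any() else '',P[t].mean(0) if t.any() else '')
    # head top
    t=ok&(Z>.19)&(Z<.22)&(V<60)&(np.hypot(P[...,0]-.79,P[...,1]-.229)<.03);
    if t.sum()>20:print(' headtop z',np.median(Z[t]),t.sum())
E
python3 fin.py new
```

```text
tcp [0.6207 0.2017 0.3732] 10.55
wrist ring+white [0.60369224 0.20712913] [0.0842792  0.11628354] 2338
 mug z [0.14355656 0.15943455 0.21670291 0.2343331  0.23556498] 9633
 rim [0.61936626 0.20324824] [0.0504773  0.07882695] 2098
 wall fit [0.62059645 0.20196485] 2680 0.002052192330234918
    0.135 [0.62256252 0.20127165]
    0.17 [0.61960315 0.20105263]
 handle 31 23.96900007366013 [0.60958935 0.20652555 0.23150983]
scene ring+white [0.61632334 0.21812791] [0.06279893 0.09461523] 226
 mug z [0.13962574 0.14550107 0.19917054 0.23320855 0.23744387] 639
 wall fit [0.62097244 0.19910701] 241 0.0011420553284789403
    0.135 [0.6209377  0.19897602]
    0.17 [0.62110754 0.19931851]
 handle 47 -1.5081758886221472 [0.66283881 0.19981306 0.21008412]
 headtop z 0.20480788103737854 289
```

step_arm --rotation '[[0, 0, -0.5], [0, 0, -0.5], [0, 0, -0.5], [0, 0, -0.5], [0, 0, -0.5], [0, 0, -0.5]]' --translation '[[0.0005, 0.002, 0.003], [0.001, 0.004, 0.005], [0.001, 0.004, 0.005], [0.001, 0.004, 0.005], [0.001, 0.004, 0.005], [0.001, 0.004, 0.005]]' --gripper '[-1, -1, -1, -1, -1, -1]'

```text
time_s: 11.25
position: [0.6191, 0.2062, 0.3679]
eef_rot: [[-0.991, -0.131, 0.0], [-0.131, 0.991, -0.0], [-0.0, -0.0, -1.0]]
force: [0.6, 0.3, -3.0]
finger_gap: 0.595
```

```bash
python3 fin.py new; python3 go.py
python3 - <<'E'
from h import *
im=load('wrist');P,ok=cloud(im);hsv=cv2.cvtColor(im['pixels'],cv2.COLOR_RGB2HSV);H,S,V=[hsv[...,i].astype(int) for i in range(3)]
C=-im['R'].T@im['t'];K=P-C;G=(C+K*((.01-C[2])/np.where(K[...,2]==0,1,K[...,2]))[...,None])[...,:2]
m=ok&(P[...,2]<.02)&(np.hypot(P[...,0]-.62,P[...,1]-.205)<.04)&(H<22)&(S>130)
q=G[m];from scipy.optimize import least_squares
# outer edge: farthest orange point per direction, circle of free radius
for it,c in enumerate([np.array([.62,.2056])]*1):
    for _ in range(4):
        a=np.arctan2(*(q-c).T[::-1]);r=np.hypot(*(q-c).T);k=np.digitize(a,np.linspace(-np.pi,np.pi,37))
        b=np.array([q[k==i][np.argmax(r[k==i])] for i in np.unique(k) if (k==i).sum()>3])
        s=least_squares(lambda x:np.hypot(*(b-x[:2]).T)-x[2],[*c,.025],loss='soft_l1',f_scale=.001);c=s.x[:2]
    print(s.x,len(b),np.abs(s.fun).mean(),len(q))
p=[]
for n,(u0,v0,u1,v1) in(('scene',(320,160,460,265)),('wrist',(180,80,380,230))):p.append(cv2.resize(load(n)['pixels'][v0:v1,u0:u1],(400,300)))
cv2.imwrite('pics/f2.png',np.hstack(p)[...,::-1])
E
```

```text
tcp [0.6191 0.2062 0.3679] 11.25
wrist ring+white [0.60580527 0.20761892] [0.08776996 0.11751771] 2284
 mug z [0.13845109 0.1541648  0.21130962 0.22903502 0.23607027] 9633
 rim [0.6177959  0.20629397] [0.05050911 0.07477234] 2097
 wall fit [0.61921342 0.20624106] 3074 0.002040621969323277
    0.135 [0.62092718 0.20576341]
    0.17 [0.61842311 0.20561503]
 handle 23 20.16658376834039 [0.60709441 0.20945917 0.22647867]
scene ring+white [0.61749683 0.21864529] [0.06752709 0.09221866] 217
 mug z [0.13443343 0.14055762 0.19523137 0.22838683 0.24176114] 632
 wall fit [0.61937664 0.20304407] 266 0.0013876479422321854
    0.135 [0.61925346 0.20326029]
    0.17 [0.61979358 0.20282731]
 handle 46 0.7181892660463413 [0.6626331  0.20477581 0.20616091]
 headtop z 0.20467037081747946 288
[0.6192 0.2062 0.3678] 11.35 0.5955425401688813 [ 0.2   0.31  1.49 -0.    1.34 -1.5 ]
[-0.0003 -0.0007 -0.0002] [-0.    0.01  0.12]
[0.61972484 0.20646314 0.025581  ] 25 0.00020762758504753008 670
```

View pics/f2.png

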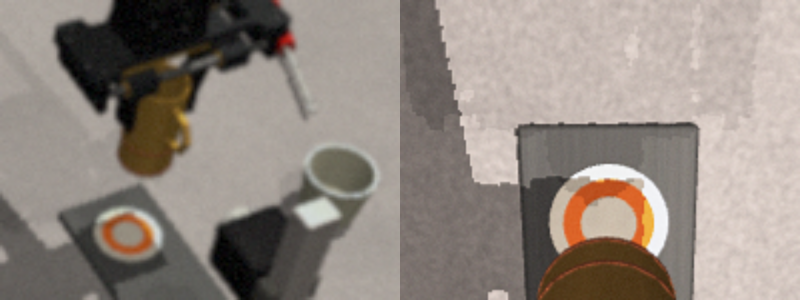

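The mug axis (0.619, 0.206) agrees with the ring (0.620, 0.206). The plate edges run straight in the wrist view, so the handle is in line. Handing in.

```bash
python3 -c "
from cell import bot
print(bot.hand_in());s=bot.observe();print(s['position'],s['finger_gap'],s['force'],s['time_s'])"
```

```text
the job is handed in; nothing more can be done
None
the job is handed in; nothing more can be done
```

I slid the vise jaw open by its red post, lifted the brass mug out and handed the job in holding it in front of the camera lens. It took about 11.4 s of the 53 s, and no verdict was given.

- **Jaw:** it moved about 51 mm, and the force rose to 25 N at the stop. It was still open in the last full top view.
- **Mug position:** the mug's axis is at about (0.619, 0.206) by wrist camera and arm reading, and the wrist camera puts the ring at (0.620, 0.206).
- **Height:** the mug's middle is at 0.179 m by arm reading. The lens height of 0.179 m is inferred from the camera head's top at 0.205 m, because I could not see the lens glass directly.
- **Handle:** it points along about 8°, against a stand yaw of about 7.9°. In the last wrist view the plate edges run straight with the tool.
- **Grip:** the fingers are open 52 mm on the mug. The force reading (about 3 N down) fits the mug's weight alone, so nothing else seems to be touching it.
- **Other things on the bench:** they looked unmoved in the top picture, viewed just before the last few-millimetre correction.

**Disagreements:**
- The scene camera read positions about 3 mm different in y from the other views.
- The scene camera put the handle at about 1°, which I put down to it seeing only the near side of the bar.
- I trusted the wrist and top views, which agreed with each other.

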